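# Set out washed valve parts in reverse order for assembly

## Task

The four valve parts stand in the grey wash rack in the order in which they came out of the valve; set them out in the wooden assembly rack in the reverse order, ready to go back in: the part next to the wash rack's tab goes to the place farthest from the assembly rack's tab, and so on, until the part farthest from the wash rack's tab stands next to the assembly rack's tab. Stand each part upright in the middle of its place, and never let one fall over.

Things in the scene. Friction and masses are not known exactly. Their poses are not given: they have to be found in the camera images.
- sleeve_mid (a point): steel sleeve: a round tube, 40 mm outside, 26 mm bore, 50 mm tall, about 0.25 kg. Stands upright on its end; the point is on its axis, half-way up; z is its upright axis.
- pin_mid (a point): flanged pin: a slim round stem 22 mm thick rising from a round foot 40 mm across and 8 mm high, 60 mm tall in all, about 0.24 kg. Solid polished steel, stands upright on its flat foot. The point is on its axis, half-way up; z is its upright axis.
- poppet_mid (a point): poppet: a round body 36 mm thick up to 40 mm height, then a cone narrowing to 10 mm at the top, 58 mm tall in all, about 0.36 kg. Solid polished steel, stands upright on its flat foot. The point is on its axis, half-way up; z is its upright axis.
- block_mid (a point): square block: 36 x 36 mm, 50 mm tall, with a dark port in its top, about 0.42 kg; its sides are within 0.15 rad of parallel to the wash rack's edges at the start. Solid polished steel, stands upright on its flat foot. The point is on its axis, half-way up; z is its upright axis.
- sleeve_pad: flat round black rubber pad, 58 mm across and 4 mm thick, fixed on the wash rack's deck, on which the sleeve stands at the start; it stays there and so shows where the sleeve came from. Origin at the centre of its underside, z up.
- pin_pad: flat round black rubber pad, 58 mm across and 4 mm thick, fixed on the wash rack's deck, on which the flanged pin stands at the start; it stays there and so shows where the flanged pin came from. Origin at the centre of its underside, z up.
- poppet_pad: flat round black rubber pad, 58 mm across and 4 mm thick, fixed on the wash rack's deck, on which the poppet stands at the start; it stays there and so shows where the poppet came from. Origin at the centre of its underside, z up.
- block_pad: flat round black rubber pad, 58 mm across and 4 mm thick, fixed on the wash rack's deck, on which the square block stands at the start; it stays there and so shows where the square block came from. Origin at the centre of its underside, z up.
- wash_rack: grey steel rack with the parts at the start, one per place in any order, each on its 4 mm pad (feet 14 mm above the table). Fixed; deck 90 (x) x 300 (y) x 10 mm; a 45 mm wide tab with a dark hole sticks out 32 mm at its +y end. Origin under the deck's centre, at table height. Four places on its centre line, at y = 112.5 (by the tab), 37.5, -37.5, -112.5 mm. Rims 6 mm above the deck along both long sides.
- assembly_rack: light wooden rack, empty at the start. Fixed; deck 90 (x) x 300 (y) x 10 mm; a 45 mm wide tab with a dark hole sticks out 32 mm at its +y end. Origin under the deck's centre, at table height. Four places on its centre line, at y = 112.5 (by the tab), 37.5, -37.5, -112.5 mm. Each place is a 71 mm long bay between cross ribs 5 mm above the deck, a thin ring at its centre; parts stand on the deck, 10 mm above the table.
Not all that is in view belongs to the job. What is shaped like the part that bears pin_mid but pink or red is not meant.

How it is judged:
By the outcome, as a careful person would: the job done as asked, in the order asked, and still so for the second after the job is handed in, with the robot touching nothing.
It also fails if it takes over 112 s, if anything falls off the work surface, if the arm or the gripper's body presses on something with over 40 N, if the wrist force passes 120 N, or if a joint passes its speed limit or range.

## Robot

A 6-joint arm with a two-finger parallel gripper is mounted at the origin on the work surface. World frame = base frame: x ahead of the robot, y to its left, z up, the work surface at z = 0. Lengths are in mm, angles in degrees, forces in N, time in s.
With the tool pointing down it reaches from about 300 to 850 mm from the base axis. Payload 4.2 kg.
Tool frame: the origin (TCP) lies at the very end of the fingers, on their centre line; the grasp point (between the pads) lies 19 mm behind it (hold_point_z is the z of the grasp point in the tool frame, in mm); z points along the fingers, y is the direction in which the jaws open and shut (so a half turn about z gives the same grasp; the last joint's range is limited). The gripper opens to 91 mm and grips with 3 to 60 N. Pads are 32 mm wide; open, the fingers measure 118 mm over their backs; the gripper's body (76 mm by 178 mm) begins 60 mm behind the grasp point.
Start: joints at [64.572, 18.312, 89.639, -0, 72.044, -1.146], TCP at [236.46, 524.147, 213.976] pointing down, gripper open.
Joint ranges: [-177.97, 177.97], [-48.28, 115.42], [12.27, 149.76], [-77.06, 257.06], [2.81, 150.46], [-146.56, 146.56]. Speed limits (degrees/s): [147.25, 147.25, 180, 180, 180, 180].

## Interface

Orientations are given as [roll, pitch, yaw] about the fixed x, y, z axes, in that order (R = Rz(yaw) Ry(pitch) Rx(roll)).
In Python, from workcell import state, grab_frame, job_done, hold_point_z gives the robot as it stands. The module is installed in compiled form; this text tells all that it offers.
- The arm moves only by the shell command python3 -m creep 'ROWS' [FORCE]. ROWS is JSON, a list of rows, each a list of 7 numbers: the closure, from 0 (fully open) to 1 (shut), then the shift along the tool's x, y, z in mm, then the turn, a rotation vector about the tool's x, y, z in degrees. A call has 1 to 5 rows; each row shifts and turns the commanded pose from where the row before left it, along the tool's axes as they then stand; what a row does not reach is not made up. A row lasts 1/8 s, in which the tool goes at most 62.5 mm and 10.7 degrees, less where a joint would pass 70% of its speed; a pose out of reach is approached as far as the arm can. A call is refused whole if a number of a shift passes 62.5 or a number of a turn 10.7, either way. A call with a gripper value outside its range is refused whole. The fingers move at their own pace and stop on an object; FORCE is the grip in N (left out, the last holds). Time passes only in rows, so rows that do not move let the fingers close. It gives the time, the measured TCP pose, the force and the opening at its end, in the units of the state.
- state(): the state, without advancing time (a new reading comes with each control period).
- grab_frame(name): name is "side" or "top" or "wrist"; returns a dict with "frame" (420x560x3 uint8, red, green, blue), "fx", "fy", "cx", "cy" (pixels), "view" (4x4, takes a point from world to camera coordinates). Camera axes: x right, y down, z forward; pixel columns grow to the right and rows downward; lengths in mm; the calibration is good to about 2 mm. A picture is of the moment at which its call begins. There is no depth.
- job_done(): hands the job in, once; it reports no verdict.
The state is a dict: "time_s": time; "qpos": joint angles; "qvel": joint speeds; "effort": joint torques, N m; "ee_pos": TCP position; "ee_rot": TCP orientation; "force": force on the tool from outside, world axes, zero at the start; "torque": the same for the moment, N m; "gripper_width": finger opening in mm.
Only numpy, scipy, OpenCV 4.12 (cv2) and the standard library are available. Lean on these libraries where they do the work, as an engineer would, in place of code of your own. Each camera call takes 0.05 s, during which the arm holds its last target.

## Working session

There is one attempt and no reset: what is moved stays moved. The work goes in short steps, Python scripts to look and compute and a shell command to move; the robot and the scene stay as the last step left them, time stands still between calls to the robot, and variables do not carry over. Pictures are saved under pics/ and viewed, and the job is handed in when it is done.

```bash
mkdir -p pics
python3 - <<'E'
from workcell import state, grab_frame, hold_point_z
import cv2,numpy as np
print(state(), hold_point_z)
for n in ("side","top","wrist"):
    g=grab_frame(n); cv2.imwrite(f"pics/{n}0.png",g["frame"][:,:,::-1]); print(n,g["fx"],g["cx"],g["cy"],np.round(g["view"],3).tolist())
E
```

```text
{'time_s': 0.0, 'qpos': array([ 6.45722980e+01,  1.83536110e+01,  8.97084027e+01,  1.87506230e-04,
        7.20432073e+01, -1.14651557e+00]), 'qvel': array([ 0.02620765, -0.07311672,  0.09400089, -0.03749201, -0.07515648,
       -0.04450735]), 'effort': array([-1.67504422e-03, -4.12466955e+01, -2.31966430e+01,  7.25043425e-02,
        4.58180916e-02, -1.50675173e-04]), 'ee_pos': array([236.23038591, 523.66562888, 213.08700778]), 'ee_rot': array([-1.79894804e+02, -2.28361033e-03,  1.55718753e+02]), 'force': array([ 0.27020572, -0.38389935, -0.63885565]), 'torque': array([0.00087022, 0.03070459, 0.00225028]), 'gripper_width': 90.84991482053434} -18.8
side 428.0289060505683 273.5250444911069 215.13503455919192 [[0.758, -0.653, -0.004, -409.313], [-0.441, -0.507, -0.74, 257.011], [0.482, 0.562, -0.672, 793.805], [0.0, 0.0, 0.0, 1.0]]
top 523.6671117424266 272.915842803242 202.2103161446559 [[-0.011, -1.0, -0.008, -8.321], [-0.995, 0.011, -0.101, 530.517], [0.102, 0.007, -0.995, 1262.322], [0.0, 0.0, 0.0, 1.0]]
wrist 377.099891065451 270.68861343078856 212.78218568597228 [[0.412, 0.911, -0.002, -574.33], [0.87, -0.393, 0.297, -33.5], [0.27, -0.124, -0.955, 393.088], [0.0, 0.0, 0.0, 1.0]]
```

View pics/top0.png

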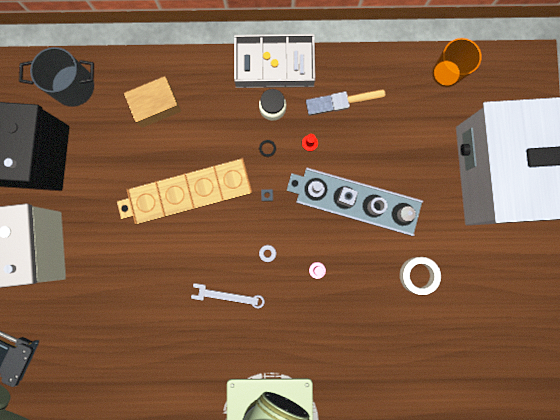

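View pics/side0.png

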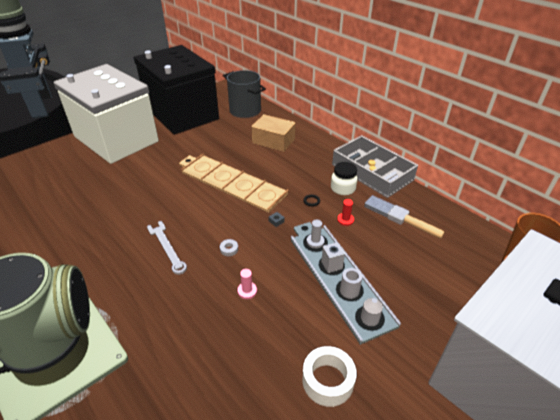

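View pics/wrist0.png

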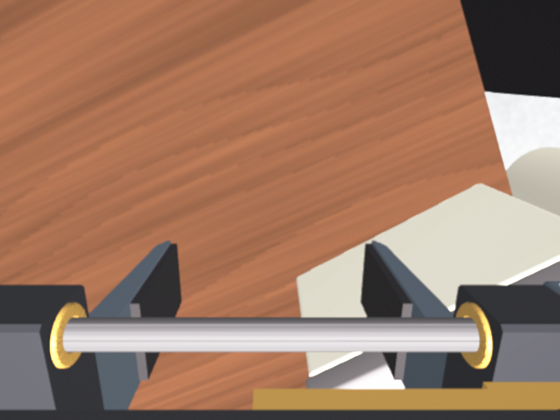

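The top view shows, from the wash tab at (290,183): pin (316,188), block (347,196), sleeve (376,206), poppet (407,213). The assembly tab is at (122,208). The pink and red pins are decoys.

Run:
```python
from workcell import grab_frame
import cv2
for n,(x0,y0,x1,y1) in {"top":(100,140,440,250),"side":(170,140,410,345)}.items():
    f=grab_frame(n)["frame"][y0:y1,x0:x1,::-1]
    s=min(800/(x1-x0),600/(y1-y0)); cv2.imwrite(f"pics/{n}z.png",cv2.resize(f,None,fx=s,fy=s,interpolation=cv2.INTER_CUBIC)); print(n,s)
```

```text
top 2.3529411764705883
side 2.926829268292683
```

View pics/topz.png

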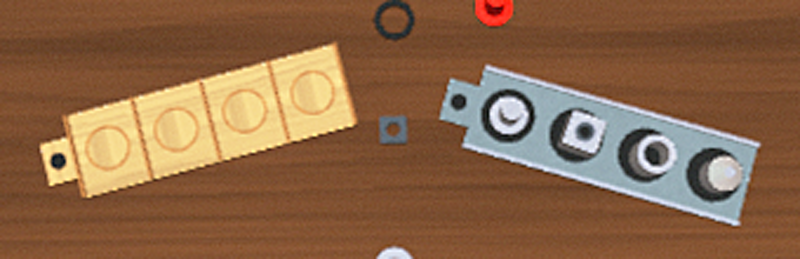

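View pics/sidez.png

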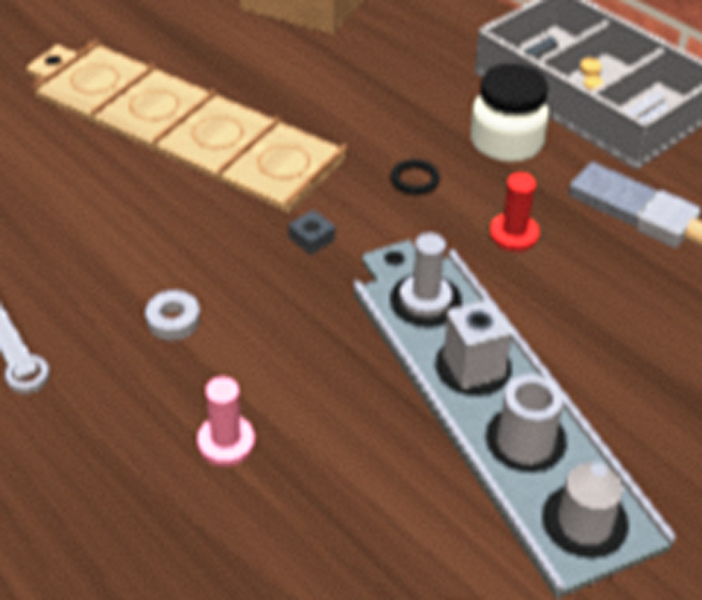

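```bash
cat > h.py <<'E'
import cv2,numpy as np
from workcell import grab_frame,state
def cast(g,uv,z):
    V=g["view"];R=V[:3,:3];c=-R.T@V[:3,3]
    uv=np.atleast_2d(uv).astype(float)
    d=np.c_[(uv[:,0]-g["cx"])/g["fx"],(uv[:,1]-g["cy"])/g["fy"],np.ones(len(uv))]@R
    return (c+d*((z-c[2])/d[:,2])[:,None])[:,:2]
def rack(g,mask,z,k,deck=False):
    n,l,s,_=cv2.connectedComponentsWithStats(mask)
    i=1+np.argmax(s[1:,4]); m=(l==i).astype(np.uint8)*255
    c=max(cv2.findContours(m,cv2.RETR_EXTERNAL,cv2.CHAIN_APPROX_NONE)[0],key=cv2.contourArea)
    f=np.zeros_like(m);cv2.drawContours(f,[c],-1,255,-1)
    tab=None
    f2=cv2.morphologyEx(f,cv2.MORPH_OPEN,cv2.getStructuringElement(cv2.MORPH_ELLIPSE,(k,k)))
    c2=max(cv2.findContours(f2,cv2.RETR_EXTERNAL,cv2.CHAIN_APPROX_NONE)[0],key=cv2.contourArea)
    P=cast(g,c2[:,0,:],z).astype(np.float32)
    r=cv2.minAreaRect(P); full=cast(g,c[:,0,:],z)
    return r,cv2.boxPoints(r),full,f
E
python3 - <<'E'
from h import *
for n in ("top","side"):
    g=grab_frame(n);h=cv2.cvtColor(g["frame"],cv2.COLOR_RGB2HSV);f=g["frame"].astype(int)
    box=np.zeros(h.shape[:2],np.uint8)
    if n=="top": box[140:250,100:430]=255
    else: box[140:345,170:410]=255
    wood=cv2.inRange(h,(10,60,165),(30,200,255))&box
    grey=cv2.inRange(h,(85,12,90),(125,90,255))&box
    k=21 if n=="top" else 25
    for nm,m,z in (("asm",wood,12),("wash",grey,14)):
        if nm=="wash": m=cv2.morphologyEx(m,cv2.MORPH_CLOSE,np.ones((3,3)))
        r,b,full,ff=rack(g,m,z,k)
        cv2.imwrite(f"pics/m_{n}_{nm}.png",m)
        print(n,nm,np.round(r[0],1),np.round(r[1],1),round(r[2],2),np.round(b,0).tolist(), "full-mean",np.round(full.mean(0),1))
        for q in full: pass
    # dark blobs
    v=cv2.inRange(h,(0,0,0),(179,255,60))&box
    for c in cv2.findContours(v,cv2.RETR_EXTERNAL,cv2.CHAIN_APPROX_NONE)[0]:
        if cv2.contourArea(c)>8:
            (u,w),rad=cv2.minEnclosingCircle(c); M=cv2.moments(c)
            hull=cv2.convexHull(c)
            e=cv2.fitEllipse(hull) if len(hull)>5 else None
            print(n,"dark",round(u),round(w),round(rad,1),np.round(cast(g,[(u,w)],14)[0],1),None if e is None else (np.round(cast(g,[e[0]],14)[0],1),np.round(e[1],1)))
E
```

```text
top asm [561.1 205. ] [ 91.4 320.7] 14.45 [[477.0, 349.0], [557.0, 38.0], [645.0, 61.0], [565.0, 372.0]] full-mean [560.2 208. ]
top wash [ 533.8 -219.7] [313.4  90. ] 73.25 [[445.0, -357.0], [532.0, -383.0], [622.0, -83.0], [536.0, -57.0]] full-mean [ 534.9 -215.1]
top dark 124 208 2.8 [522.2 355.7] (array([521.8, 355.7]), array([5.1, 5.4]))
top dark 403 214 11.1 [ 499.2 -335.4] (array([ 499.3, -335.5]), array([21.6, 22.1]))
top dark 377 206 4.0 [ 520.5 -272.3] (array([ 520.4, -272.2]), array([5. , 8.1]))
top dark 374 205 11.0 [ 520.8 -263.7] (array([ 521. , -264.2]), array([21.5, 21.9]))
top dark 344 197 10.6 [ 542.3 -191. ] (array([ 541.8, -190.1]), array([19.6, 21.2]))
top dark 294 183 2.8 [579.9 -68.5] (array([579.7, -68.7]), array([5.2, 5.6]))
top dark 316 189 10.9 [ 564.2 -120.6] (array([ 564. , -120.7]), array([21.3, 21.6]))
top dark 267 148 8.3 [668.8  -1.5] (array([669. ,  -1.3]), array([15.9, 16.3]))
side asm [565.3 163.4] [ 95.3 237.3] 14.38 [[490.0, 266.0], [549.0, 37.0], [641.0, 60.0], [582.0, 290.0]] full-mean [556.9 198.2]
side wash [ 523.6 -248.3] [265.5  90.3] 73.32 [[442.0, -363.0], [529.0, -388.0], [605.0, -134.0], [518.0, -108.0]] full-mean [ 534.4 -212.6]
side dark 369 318 14.2 [ 495.6 -337.9] (array([ 495.5, -338.1]), array([22.7, 28.7]))
side dark 350 289 13.1 [ 518.9 -265.6] (array([ 517.4, -266.3]), array([20.6, 26.3]))
side dark 331 265 12.2 [ 538.1 -195.3] (array([ 537.9, -195.2]), array([18.2, 24.5]))
side dark 312 244 9.9 [ 551.8 -123.6] (array([ 551.4, -122.9]), array([12. , 19.8]))
side dark 304 228 2.5 [575.7 -72.2] (array([574.6, -72.8]), array([2.8, 5.2]))
side dark 276 220 7.2 [542.8  -6.4] (array([545.2,  -3.5]), array([12.6, 14.6]))
side dark 311 200 7.8 [658.  -11.8] (array([658.5, -11. ]), array([11.6, 16.1]))
side dark 345 170 11.4 [819.3  18.8] (array([822.2,  20.7]), array([16.6, 23.4]))
```

```bash
cat >> h.py <<'E'
from scipy.spatial.transform import Rotation as Ro
def plan(x,y,z,yaw=None):
    s=state();R=Ro.from_euler('xyz',s["ee_rot"],degrees=True).as_matrix()
    d=R.T@(np.array([x,y,z])-s["ee_pos"])
    print("t",round(s["time_s"],2),"pos",np.round(s["ee_pos"],1),"rot",np.round(s["ee_rot"],2),"w",round(s["gripper_width"],1),"F",np.round(s["force"],1))
    print("tool shift",np.round(d,1),"rows>=",round(np.linalg.norm(d)/62.5,2))
    if yaw is not None:
        T=Ro.from_euler('xyz',[180,0,yaw],degrees=True).as_matrix()
        print("turn (tool rotvec)",np.round(Ro.from_matrix(R.T@T).as_rotvec(degrees=True),2))
E
python3 -m creep '[[0,-36,-35,0,0,0,0],[0,-36,-35,0,0,0,0],[0,-36,-35,0,0,0,0],[0,-36,-35,0,0,0,0],[0,0,0,0,0,0,10.3]]'
python3 -m creep '[[0,0,0,0,0,0,10.3],[0,0,0,0,0,0,10.3],[0,0,0,0,0,0,10.3],[0,0,0,0,0,0,10.3],[0,0,0,0,0,0,10.3]]'
python3 -m creep '[[0,0,0,0,0,0,10.3],[0,0,0,0,0,0,10.3],[0,0,0,0,0,0,0],[0,0,0,0,0,0,0]]'
python3 -c "
from h import *
plan(564,-120,180,73.25)
plan(531,-228,214,73.25)"
```

```text
time_s: 0.98
ee_pos: [310.8, 334.5, 214.2]
ee_rot: [-180.0, 0.0, 144.9]
force: [0.4, 0.8, 1.1]
gripper_width: 91.5
time_s: 1.6
ee_pos: [310.1, 337.3, 214.0]
ee_rot: [180.0, -0.0, 93.6]
force: [-0.4, 0.9, 0.6]
gripper_width: 91.2
time_s: 2.1
ee_pos: [310.1, 337.3, 214.0]
ee_rot: [180.0, -0.0, 73.5]
force: [-0.3, -0.3, -1.4]
gripper_width: 91.8
t 2.1 pos [310.1 337.3 214. ] rot [ 1.800e+02 -1.000e-02  7.346e+01] w 91.8 F [-0.3 -0.3 -1.4]
tool shift [-366.1  373.5   34. ] rows>= 8.39
turn (tool rotvec) [ 0.   -0.01  0.21]
t 2.1 pos [310.1 337.3 214. ] rot [ 1.800e+02 -1.000e-02  7.346e+01] w 91.8 F [-0.3 -0.3 -1.4]
tool shift [-479.   372.6   -0. ] rows>= 9.71
turn (tool rotvec) [ 0.   -0.01  0.21]
```

```bash
python3 -m creep '[[0,-45,35,0,0,0,0],[0,-45,35,0,0,0,0],[0,-45,35,0,0,0,0],[0,-45,35,0,0,0,0],[0,-45,35,0,0,0,0]]'
python3 -m creep '[[0,-45,35,0,0,0,0],[0,-45,35,0,0,0,0],[0,-45,35,0,0,0,0],[0,-45,35,0,0,0,0],[0,0,0,0,0,0,0]]'
python3 - <<'E'
from h import *
plan(531,-228,214,73.25)
g=grab_frame("wrist");cv2.imwrite("pics/w1.png",g["frame"][:,:,::-1])
V=g["view"];print(-V[:3,:3].T@V[:3,3],V[2,:3])
E
```

```text
time_s: 2.72
ee_pos: [413.7, 69.8, 214.2]
ee_rot: [179.9, -0.0, 73.4]
force: [0.7, -0.1, 0.1]
gripper_width: 91.6
time_s: 3.35
ee_pos: [496.7, -144.3, 213.5]
ee_rot: [180.0, 0.0, 73.2]
force: [-0.3, 0.4, 0.7]
gripper_width: 91.3
t 3.35 pos [ 496.7 -144.3  213.5] rot [1.7997e+02 3.0000e-02 7.3150e+01] w 91.3 F [-0.3  0.4  0.7]
tool shift [-70.2  57.1  -0.5] rows>= 1.45
turn (tool rotvec) [ 0.03  0.03 -0.1 ]
[521.88215263 -63.07877457 384.47406811] [-0.08700656 -0.28516875 -0.95452011]
```

View pics/w1.png

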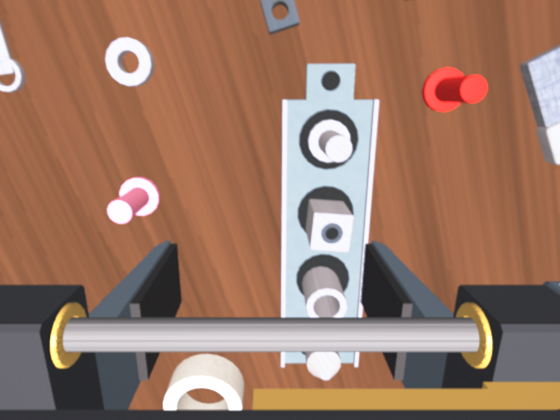

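The wrist view shows the rack straight on: pin foot at (330,138), block top at (331,232), and the sleeve and poppet partly behind the gripper.

Run:
```python
from h import *
g=grab_frame("wrist");f=g["frame"];h=cv2.cvtColor(f,cv2.COLOR_RGB2HSV)
box=np.zeros(h.shape[:2],np.uint8);box[50:300,270:385]=255
v=cv2.inRange(h,(0,0,0),(179,255,60))&box
for c in cv2.findContours(v,cv2.RETR_EXTERNAL,cv2.CHAIN_APPROX_NONE)[0]:
    if cv2.contourArea(c)>20:
        e=cv2.fitEllipse(cv2.convexHull(c));print("dark",np.round(e[0],1),np.round(e[1],1),*[np.round(cast(g,[e[0]],z)[0],1) for z in (10,14,64)])
b=(cv2.inRange(h,(0,0,205),(179,45,255)))&box
for c in cv2.findContours(b,cv2.RETR_EXTERNAL,cv2.CHAIN_APPROX_NONE)[0]:
    if cv2.contourArea(c)>60:
        r=cv2.minAreaRect(c);print("light",np.round(r,1) if 0 else r,*[np.round(cast(g,[r[0]],z)[0],1) for z in (22,64,74)])
cv2.imwrite("pics/w1z.png",cv2.resize(f[100:350,260:400,::-1],None,fx=2.4,fy=2.4,interpolation=cv2.INTER_CUBIC))
# block top centre: rack line direction from pads
```

```text
dark [373.1 282.4] [24.  76.1] [ 571.5 -282.3] [ 571.  -279.9] [ 564.2 -250.4]
light ((372.9391784667969, 172.4950408935547), (5.247849464416504, 141.67160034179688), 4.666858673095703) [ 594.9 -158.5] [ 586.4 -147.3] [ 584.3 -144.6]
light ((328.43792724609375, 183.07839965820312), (89.82110595703125, 232.63140869140625), 0.5025817155838013) [ 550.9 -156.2] [ 547.4 -145.2] [ 546.6 -142.6]
```

View pics/w1z.png

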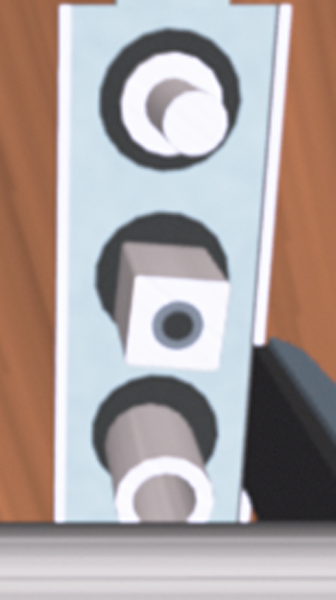

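Run:
```python
from h import *
g=grab_frame("wrist")
P=lambda x,y:(260+x/2.4,100+y/2.4)
for n,p,z in (("pinpad",P(170,99),14),("foot",P(171,104),22),("pintop",P(195,123),74),("blocktop",P(178,323),64),("sleevetop",P(164,500),64)):
    print(n,np.round(p,1),np.round(cast(g,[p],z)[0],1))
c=cast(g,[P(138,276),P(230,283),P(217,370),P(126,363)],64);print(np.degrees(np.arctan2((c[1]-c[0])[1],(c[1]-c[0])[0])),np.degrees(np.arctan2((c[2]-c[3])[1],(c[2]-c[3])[0])))
# TCP projection
p=np.append(state()["ee_pos"],1);q=g["view"]@p;print("tcp px",g["fx"]*q[0]/q[2]+g["cx"],g["fy"]*q[1]/q[2]+g["cy"])
```

```text
pinpad [330.8 141.2] [ 563.4 -117.4]
foot [331.2 143.3] [ 562.4 -118.2]
pintop [341.2 151.2] [ 562.7 -118.4]
blocktop [334.2 234.6] [ 540.2 -191.8]
sleevetop [328.3 308.3] [ 516.6 -264. ]
-21.251288663280018 -21.429751015508877
tcp px 269.0930579527253 272.1060254953813
```

```bash
python3 -c "
from h import *
plan(563,-119.3,110,73.25)"
```

```text
t 3.5 pos [ 495.1 -140.4  213.7] rot [-1.7993e+02 -3.0000e-02  7.3370e+01] w 91.0 F [ 1.   0.1 -0.7]
tool shift [ 39.6  59.1 103.6] rows>= 2.01
turn (tool rotvec) [-0.07 -0.03  0.12]
```

```bash
python3 -m creep '[[0.34,13,20,34,0,0,0],[0.34,13,20,35,0,0,0],[0.34,13.5,19,35,0,0,0],[0.34,0,0,0,0,0,0],[0.34,0,0,0,0,0,0]]' 30
python3 - <<'E'
from h import *
plan(563,-119.3,33,73.25)
for n in ("wrist","side"):
    g=grab_frame(n)
    f=g["frame"][:,:,::-1]
    if n=="side": f=cv2.resize(f[140:345,170:410],None,fx=2.5,fy=2.5)
    cv2.imwrite(f"pics/{n}2.png",f)
plan(563,-119.3,33,73.25)
E
```

```text
time_s: 4.12
ee_pos: [563.3, -119.4, 111.0]
ee_rot: [180.0, -0.0, 73.4]
force: [0.5, -0.4, 0.1]
gripper_width: 60.1
t 4.12 pos [ 563.3 -119.4  111. ] rot [179.96  -0.    73.42] w 60.1 F [ 0.5 -0.4  0.1]
tool shift [-0.  -0.4 78. ] rows>= 1.25
turn (tool rotvec) [ 0.04 -0.    0.17]
t 4.22 pos [ 563.7 -120.1  111.8] rot [ 1.7985e+02 -1.0000e-02  7.3350e+01] w 60.2 F [-0.3 -0.4 -0.4]
tool shift [ 0.5 -1.1 78.8] rows>= 1.26
turn (tool rotvec) [ 0.15 -0.01  0.1 ]
```

View pics/wrist2.png

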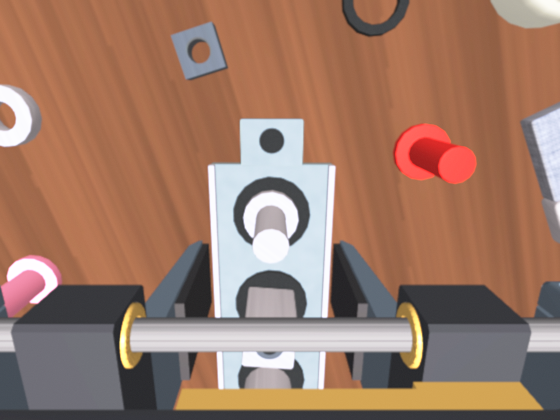

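View pics/side2.png

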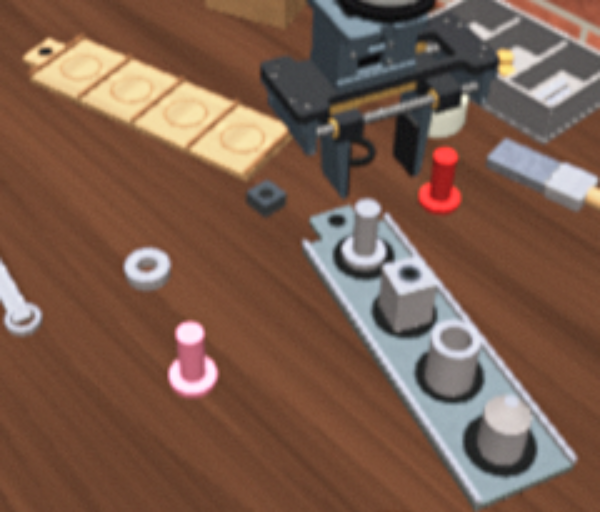

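```bash
python3 - <<'E'
from h import *
g=grab_frame("wrist")
print(cast(g,[(271,216)],22),cast(g,[(270.5,246)],74),cast(g,[(271,215)],14))
E
python3 -m creep '[[0.34,0,0,26,0,0,0],[0.34,0,0,26,0,0,0],[0.34,0,-0.5,26,0,0,0],[0.34,0,0,0,0,0,0]]'
python3 -m creep '[[0.8,0,0,0,0,0,0],[0.85,0,0,0,0,0,0],[0.9,0,0,0,0,0,0],[1,0,0,0,0,0,0],[1,0,0,0,0,0,0]]' 30
```

```text
[[ 564.75553324 -119.12373934]] [[ 563.74097456 -121.01183913]] [[ 564.26338727 -120.8364921 ]]
time_s: 4.78
ee_pos: [561.6, -120.0, 31.4]
ee_rot: [-179.8, 0.0, 73.3]
force: [-0.2, 0.1, 0.4]
gripper_width: 59.7
time_s: 5.4
ee_pos: [563.1, -120.0, 32.3]
ee_rot: [180.0, -0.0, 73.3]
force: [-1.3, -0.7, 3.0]
gripper_width: 20.7
```

```bash
python3 -m creep '[[1,0,0,-10,0,0,0],[1,0,0,-30,0,0,0],[1,0,0,-40,0,0,0],[1,0,0,0,0,0,-10.4],[1,0,0,0,0,0,-10.4]]'
python3 -m creep '[[1,0,0,0,0,0,-10.4],[1,0,0,0,0,0,0]]'
python3 -c "
from h import *
plan(591.7,86,115,104.4)"
```

```text
time_s: 6.02
ee_pos: [563.1, -120.0, 112.8]
ee_rot: [179.9, 0.0, 94.5]
force: [-1.3, 0.0, -1.8]
gripper_width: 20.8
time_s: 6.28
ee_pos: [562.9, -119.9, 112.1]
ee_rot: [-180.0, -0.0, 104.4]
force: [0.1, 0.0, -2.3]
gripper_width: 20.8
t 6.28 pos [ 562.9 -119.9  112.1] rot [-1.8000e+02 -1.0000e-02  1.0439e+02] w 20.8 F [ 0.1  0.  -2.3]
tool shift [192.3  79.1  -2.9] rows>= 3.33
turn (tool rotvec) [-0.   -0.01 -0.01]
```

```bash
python3 -m creep '[[1,44,26,-1,0,0,0],[1,44,27,-1,0,0,0],[1,44,26,-1,0,0,0],[1,0,0,0,0,0,0],[1,0,0,0,0,0,0]]'
python3 - <<'E'
from h import *
g=grab_frame("wrist");f=g["frame"]
cv2.imwrite("pics/w3.png",f[:,:,::-1])
plan(591.7,86,115,104.4)
E
```

```text
time_s: 6.9
ee_pos: [606.0, 27.4, 114.7]
ee_rot: [-179.9, 0.0, 104.5]
force: [-0.2, -0.7, -2.0]
gripper_width: 21.0
t 6.95 pos [605.9  26.8 114.7] rot [-1.7995e+02  1.0000e-02  1.0442e+02] w 20.7 F [-1.2  0.4 -1.2]
tool shift [60.9  1.  -0.3] rows>= 0.97
turn (tool rotvec) [-0.05  0.01  0.02]
```

View pics/w3.png

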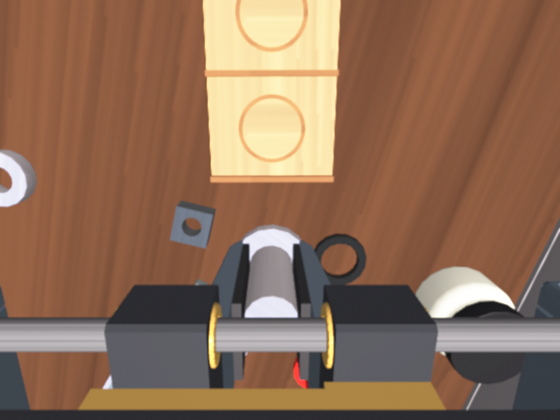

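The bay's ring is centred near (272,128), the end rib is at row 179, and the held pin's foot is at (272,240), hanging straight.

Run:
```python
from h import *
g=grab_frame("wrist")
a=cast(g,[(271.7,128)],10)[0];b=cast(g,[(271,14)],10)[0];print(a,b,np.hypot(*(b-a)),np.degrees(np.arctan2(*(b-a)[::-1])))
print("edge",cast(g,[(272,179)],15), "corners",cast(g,[(211,180),(333,179)],15))
g=grab_frame("top");h=cv2.cvtColor(g["frame"],cv2.COLOR_RGB2HSV)
print(cast(g,[(100+(x)/2.353,140+y/2.353) for x,y in ((315,92),(246,110),(177,128),(108,148))],10))
```

```text
[591.43043515  87.36755361] [572.70649403 158.36935007] 73.42915682445881 104.77318661983145
edge [[600.631314    52.43344856]] corners [[557.53400338  40.60577158]
 [643.85514139  63.52298412]]
[[591.4944772   83.17872371]
 [573.02090538 156.7319342 ]
 [554.58539412 230.13360512]
 [534.052009   303.35439162]]
```

```bash
python3 -m creep '[[1,30,0,0,0,0,0],[1,31,0.7,0,0,0,0],[1,0,0,25,0,0,0],[1,0,0,25,0,0,0],[1,0,0,0,0,0,0]]'
python3 -c "
from h import *
plan(591.3,86.6,29,104.4)"
```

```text
time_s: 7.68
ee_pos: [590.1, 85.6, 63.3]
ee_rot: [-179.7, -0.0, 104.4]
force: [-1.5, 0.8, -2.2]
gripper_width: 20.7
t 7.67 pos [590.1  85.6  63.3] rot [-1.7973e+02 -3.0000e-02  1.0442e+02] w 20.7 F [-1.5  0.8 -2.2]
tool shift [ 0.6  1.6 34.3] rows>= 0.55
turn (tool rotvec) [-0.27 -0.03  0.02]
```

```bash
python3 -m creep '[[1,0,0.5,20,0,0,0],[1,0.5,0,10,0,0,0],[1,0,0,3.5,0,0,0],[1,0,0,0,0,0,0],[1,0,0,0,0,0,0]]'
python3 -c "
from h import *
for i in range(2): plan(591.3,86.6,29,104.4);g=grab_frame('wrist')
cv2.imwrite('pics/w4.png',g['frame'][:,:,::-1])"
```

```text
time_s: 8.3
ee_pos: [592.6, 87.5, 32.2]
ee_rot: [179.9, 0.0, 104.5]
force: [0.5, 0.5, -2.2]
gripper_width: 20.6
t 8.3 pos [592.6  87.5  32.2] rot [179.92   0.   104.51] w 20.6 F [ 0.5  0.5 -2.2]
tool shift [-0.5 -1.5  3.2] rows>= 0.06
turn (tool rotvec) [0.08 0.   0.11]
t 8.35 pos [592.6  87.5  32.1] rot [179.93   0.   104.52] w 21.0 F [ 0.1  0.5 -3. ]
tool shift [-0.5 -1.5  3.1] rows>= 0.06
turn (tool rotvec) [0.07 0.   0.12]
```

View pics/w4.png

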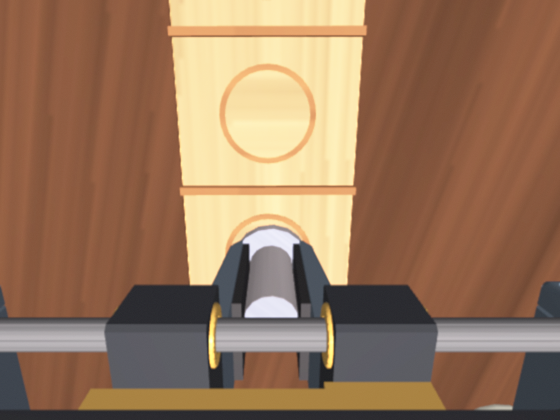

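```bash
python3 -m creep '[[1,0,-1,1.5,0,0,0],[1,0,0,1,0,0,0],[1,0,0,0,0,0,0],[1,0,0,0,0,0,0]]'
python3 -c "
from h import *
plan(591.3,86.6,29,104.4)"
```

```text
time_s: 8.9
ee_pos: [591.2, 87.2, 28.9]
ee_rot: [180.0, -0.0, 104.5]
force: [0.1, 0.8, -2.3]
gripper_width: 20.8
t 8.9 pos [591.2  87.2  28.9] rot [180.    -0.   104.52] w 20.8 F [ 0.1  0.8 -2.3]
tool shift [-0.6 -0.  -0.1] rows>= 0.01
turn (tool rotvec) [ 0.   -0.    0.12]
```

```bash
python3 -m creep '[[1,0,0,0.5,0,0,0],[1,0,0,0,0,0,0]]'
python3 -m creep '[[1,0,0,0.5,0,0,0],[1,0,0,0,0,0,0]]'
```

```text
time_s: 9.15
ee_pos: [591.1, 87.2, 28.4]
ee_rot: [-180.0, -0.0, 104.5]
force: [0.5, -0.3, -2.9]
gripper_width: 20.8
time_s: 9.4
ee_pos: [591.2, 87.2, 28.3]
ee_rot: [180.0, -0.0, 104.5]
force: [-1.4, -0.3, 1.4]
gripper_width: 20.4
```

```bash
python3 -m creep '[[0.7,0,0,0,0,0,0],[0.6,0,0,0,0,0,0],[0.5,0,0,0,0,0,0],[0.34,0,0,0,0,0,0],[0.34,0,0,-10,0,0,0]]'
python3 -m creep '[[0.34,0,0,-40,0,0,0],[0.34,0,0,-50,0,0,0],[0.34,0,0,-30,0,0,0],[0.34,0,0,0,0,0,0],[0.34,0,0,0,0,0,0]]'
python3 - <<'E'
from h import *
for n,(x0,y0,x1,y1) in {"side":(170,120,410,325)}.items():
    f=grab_frame(n)["frame"][y0:y1,x0:x1,::-1]
    cv2.imwrite(f"pics/{n}5.png",cv2.resize(f,None,fx=2.8,fy=2.8,interpolation=cv2.INTER_CUBIC))
plan(541,-192,160,68.7)
E
```

```text
time_s: 10.02
ee_pos: [590.5, 87.1, 37.6]
ee_rot: [-179.9, -0.0, 104.5]
force: [-0.3, -0.7, -1.0]
gripper_width: 59.5
time_s: 10.65
ee_pos: [590.4, 87.1, 157.1]
ee_rot: [-179.9, -0.0, 104.5]
force: [-0.6, -0.5, 0.1]
gripper_width: 60.0
t 10.7 pos [590.1  87.  156.5] rot [-1.7984e+02 -2.0000e-02  1.0452e+02] w 60.6 F [-0.2 -0.4 -0.6]
tool shift [-257.8 -117.5   -3.2] rows>= 4.53
turn (tool rotvec) [-1.600e-01  3.000e-02  3.582e+01]
```

View pics/side5.png

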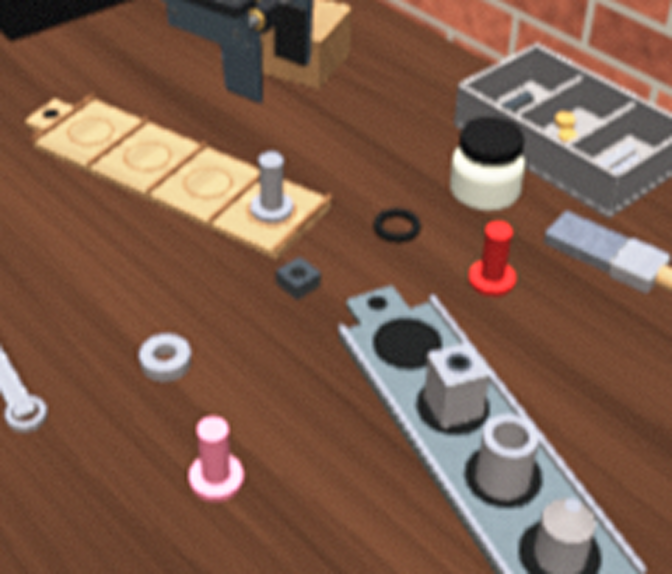

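```bash
python3 -m creep '[[0.34,0,0,0,0,0,9],[0.34,0,0,0,0,0,9],[0.34,0,0,0,0,0,9],[0.34,0,0,0,0,0,8.8],[0.34,0,0,0,0,0,0]]'
python3 -c "
from h import *
plan(563,-125,160,68.7);plan(541,-192,160,68.7)"
```

```text
time_s: 11.32
ee_pos: [590.4, 87.1, 156.3]
ee_rot: [-179.8, 0.1, 68.8]
force: [0.8, 0.1, -0.5]
gripper_width: 60.0
t 11.32 pos [590.4  87.1 156.3] rot [-1.7984e+02  8.0000e-02  6.8820e+01] w 60.0 F [ 0.8  0.1 -0.5]
tool shift [-207.6   51.1   -3.5] rows>= 3.42
turn (tool rotvec) [-0.16  0.08  0.12]
t 11.32 pos [590.4  87.1 156.3] rot [-1.7984e+02  8.0000e-02  6.8820e+01] w 60.0 F [ 0.8  0.1 -0.5]
tool shift [-278.    54.8   -3.4] rows>= 4.53
turn (tool rotvec) [-0.16  0.08  0.12]
```

```bash
python3 -m creep '[[0.34,-53,13,0,0,0,0],[0.34,-53,13,0,0,0,0],[0.34,-53,13,0,0,0,0],[0.34,-49,12,0,0,0,0],[0.34,0,0,0,0,0,0]]'
python3 - <<'E'
from h import *
g=grab_frame("wrist");f=g["frame"]
cv2.imwrite("pics/w6.png",f[:,:,::-1])
plan(541,-192,160,68.7)
E
```

```text
time_s: 11.95
ee_pos: [562.3, -128.1, 157.1]
ee_rot: [-179.9, 0.0, 68.6]
force: [-0.0, 0.4, 0.7]
gripper_width: 60.1
t 12.0 pos [ 562.6 -126.3  157.1] rot [-1.7991e+02 -2.0000e-02  6.8660e+01] w 60.5 F [ 0.2 -0.4 -0.8]
tool shift [-69.1   3.8  -2.9] rows>= 1.11
turn (tool rotvec) [-0.09 -0.02 -0.04]
```

View pics/w6.png

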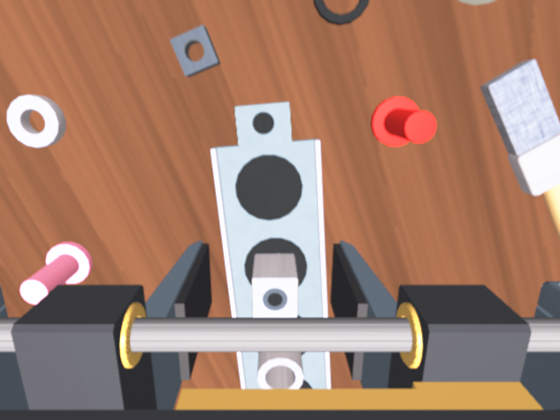

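The block now lines up with the jaws, with its port at (275,299). The empty pin pad is at (268,187).

Run:
```python
from h import *
g=grab_frame("wrist")
print(cast(g,[(275,299)],64),cast(g,[(268.5,187)],14),cast(g,[(276,264)],14))
plan(541,-192,100,68.7)
```

```text
[[ 540.83492191 -191.51766621]] [[ 564.55344136 -116.14330769]] [[ 544.56244137 -185.58085094]]
t 12.05 pos [ 562.8 -125.1  157.2] rot [-1.7991e+02 -3.0000e-02  6.8740e+01] w 60.4 F [ 0.6  0.1 -0.8]
tool shift [-70.3   4.   57.2] rows>= 1.45
turn (tool rotvec) [-0.09 -0.03  0.04]
```

```bash
python3 -m creep '[[0.34,-35,2,15,0,0,0],[0.34,-35.3,2,35,0,0,0],[0.34,0,0,0,0,0,0],[0.34,0,0,0,0,0,0]]'
python3 -c "
from h import *
plan(541,-191.8,22,68.7)"
```

```text
time_s: 12.55
ee_pos: [542.2, -190.8, 108.2]
ee_rot: [180.0, -0.0, 68.8]
force: [0.2, 0.2, -0.5]
gripper_width: 60.3
t 12.55 pos [ 542.2 -190.8  108.2] rot [ 1.7998e+02 -5.0000e-02  6.8820e+01] w 60.3 F [ 0.2  0.2 -0.5]
tool shift [-1.4 -0.8 86.2] rows>= 1.38
turn (tool rotvec) [ 0.02 -0.05  0.12]
```

```bash
python3 -m creep '[[0.34,-1.3,-0.8,29,0,0,0],[0.34,0,0,29,0,0,0],[0.34,0,0,28,0,0,0],[0.34,0,0,0,0,0,0],[0.5,0,0,0,0,0,0]]'
python3 -m creep '[[0.6,0,0,0,0,0,0],[0.7,0,0,0,0,0,0],[0.8,0,0,0,0,0,0],[1,0,0,0,0,0,0]]' 40
python3 -c "
from h import *
plan(541,-191.8,22,68.7)"
```

```text
time_s: 13.18
ee_pos: [541.7, -192.6, 23.4]
ee_rot: [179.8, -0.0, 68.8]
force: [-0.9, 0.1, -0.3]
gripper_width: 53.0
time_s: 13.68
ee_pos: [540.6, -193.0, 23.2]
ee_rot: [179.9, -0.0, 68.7]
force: [-1.5, 2.8, 6.6]
gripper_width: 35.8
t 13.68 pos [ 540.6 -193.    23.2] rot [ 1.7993e+02 -3.0000e-02  6.8710e+01] w 35.8 F [-1.5  2.8  6.6]
tool shift [ 1.2 -0.   1.2] rows>= 0.03
turn (tool rotvec) [ 0.07 -0.03  0.01]
```

```bash
python3 -m creep '[[1,0,0,-10,0,0,0],[1,0,0,-35,0,0,0],[1,0,0,-45,0,0,0],[1,0,0,0,0,0,-9],[1,0,0,0,0,0,-9]]'
python3 -m creep '[[1,0,0,0,0,0,-9],[1,0,0,0,0,0,-8.7],[1,0,0,0,0,0,0]]'
python3 -c "
from h import *
plan(573,158,115,104.4);plan(590,90,115)"
```

```text
time_s: 14.3
ee_pos: [540.0, -193.1, 112.6]
ee_rot: [180.0, 0.0, 87.0]
force: [-0.5, -0.5, -5.0]
gripper_width: 35.7
time_s: 14.68
ee_pos: [539.8, -193.0, 111.7]
ee_rot: [-180.0, -0.0, 104.3]
force: [-0.4, -0.4, -4.6]
gripper_width: 35.8
t 14.68 pos [ 539.8 -193.   111.7] rot [-1.7996e+02 -3.0000e-02  1.0431e+02] w 35.8 F [-0.4 -0.4 -4.6]
tool shift [331.9 118.9  -3.2] rows>= 5.64
turn (tool rotvec) [-0.04 -0.03 -0.09]
t 14.68 pos [ 539.8 -193.   111.7] rot [-1.7996e+02 -3.0000e-02  1.0431e+02] w 35.8 F [-0.4 -0.4 -4.6]
tool shift [261.8 118.6  -3.2] rows>= 4.6
```

```bash
python3 -m creep '[[1,55,20,-1,0,0,0],[1,55,20,-1,0,0,0],[1,55,20,-1,0,0,0],[1,55,20,0,0,0,0],[1,55,20,0,0,0,0]]'
python3 -m creep '[[1,57,19,0,0,0,0],[1,0,0,25,0,0,0],[1,0,0,35,0,0,0],[1,0,0,10,0,0,0],[1,0,0,0,0,0,0]]'
python3 -c "
from h import *
g=grab_frame('wrist');cv2.imwrite('pics/w7.png',g['frame'][:,:,::-1])
plan(573,157.6,19.2,104.4)"
```

```text
time_s: 15.3
ee_pos: [568.6, 100.0, 115.0]
ee_rot: [180.0, 0.0, 104.2]
force: [1.1, -0.5, -3.9]
gripper_width: 36.1
time_s: 15.92
ee_pos: [572.7, 157.9, 44.7]
ee_rot: [-179.9, -0.0, 104.3]
force: [-0.1, -0.5, -2.7]
gripper_width: 35.8
t 15.97 pos [573.5 158.1  45.7] rot [ 1.7993e+02 -1.0000e-02  1.0434e+02] w 36.1 F [ 0.4  0.2 -3.2]
tool shift [-0.3 -0.6 26.5] rows>= 0.42
turn (tool rotvec) [ 0.07 -0.01 -0.06]
```

View pics/w7.png

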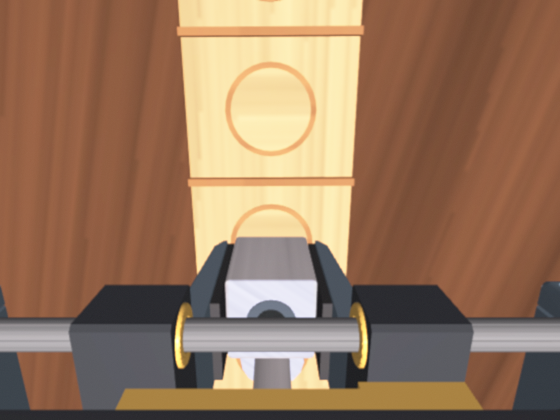

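```bash
python3 -c "
from h import *
g=grab_frame('wrist');print(cast(g,[(270.7,109)],10),cast(g,[(271,182)],15))"
python3 -m creep '[[1,-0.3,-0.6,14,0,0,0],[1,0,0,9,0,0,0],[1,0,0,2,0,0,0],[1,0,0,0,0,0,0],[1,0,0,0,0,0,0]]'
python3 -m creep '[[1,0,0,0.7,0,0,0],[1,0,0,0,0,0,0]]'
```

```text
[[554.76408161 233.47944417]] [[564.38014942 196.3932264 ]]
time_s: 16.65
ee_pos: [572.7, 157.8, 20.2]
ee_rot: [179.9, -0.0, 104.4]
force: [-0.2, 0.8, -3.2]
gripper_width: 35.9
time_s: 16.9
ee_pos: [572.3, 157.7, 19.3]
ee_rot: [180.0, -0.0, 104.4]
force: [-0.6, 0.0, -4.2]
gripper_width: 36.2
```

```bash
python3 -m creep '[[1,0.5,0,0.5,0,0,0],[1,0,0,0,0,0,0]]'
python3 -m creep '[[1,0,0,0.5,0,0,0],[1,0,0,0,0,0,0]]'
```

```text
time_s: 17.15
ee_pos: [572.3, 157.9, 19.2]
ee_rot: [180.0, 0.0, 104.4]
force: [-1.3, -1.9, 0.4]
gripper_width: 36.0
time_s: 17.4
ee_pos: [572.4, 157.9, 19.2]
ee_rot: [180.0, 0.0, 104.4]
force: [-2.4, -3.0, 5.0]
gripper_width: 35.8
```

Contact. Release and rise.

```bash
python3 -m creep '[[0.55,0,0,0,0,0,0],[0.5,0,0,0,0,0,0],[0.4,0,0,0,0,0,0],[0.34,0,0,0,0,0,0],[0.34,0,0,-10,0,0,0]]'
python3 -m creep '[[0.34,0,0,-40,0,0,0],[0.34,0,0,-50,0,0,0],[0.34,0,0,-40,0,0,0],[0.34,0,0,0,0,0,10.4],[0.34,0,0,0,0,0,10.4]]'
python3 -m creep '[[0.34,0,0,0,0,0,10.4],[0.34,0,0,0,0,0,0]]'
python3 -c "
from h import *
plan(538,-198,160,73.25);plan(520,-264,110)"
```

```text
time_s: 18.02
ee_pos: [571.5, 158.1, 27.9]
ee_rot: [-179.9, -0.0, 104.4]
force: [-0.0, -0.5, 0.1]
gripper_width: 60.4
time_s: 18.65
ee_pos: [572.5, 158.3, 159.9]
ee_rot: [179.9, -0.1, 83.3]
force: [-0.6, -0.2, -0.4]
gripper_width: 60.7
time_s: 18.9
ee_pos: [572.2, 158.2, 158.9]
ee_rot: [180.0, -0.0, 73.3]
force: [0.9, 0.4, -0.3]
gripper_width: 60.3
t 18.9 pos [572.2 158.2 158.9] rot [ 1.7996e+02 -3.0000e-02  7.3340e+01] w 60.3 F [ 0.9  0.4 -0.3]
tool shift [-351.1   69.3   -1.2] rows>= 5.73
turn (tool rotvec) [ 0.04 -0.03  0.09]
t 18.9 pos [572.2 158.2 158.9] rot [ 1.7996e+02 -3.0000e-02  7.3340e+01] w 60.3 F [ 0.9  0.4 -0.3]
tool shift [-419.5   71.    48.8] rows>= 6.85
```

```bash
python3 -m creep '[[0.34,-58,11,0,0,0,0],[0.34,-58,12,0,0,0,0],[0.34,-58,12,0,0,0,0],[0.34,-58,11,0,0,0,0],[0.34,-58,12,0,0,0,0]]'
python3 -m creep '[[0.34,-61,11,0,0,0,0],[0.34,0,0,0,0,0,0],[0.34,0,0,0,0,0,0]]'
python3 - <<'E'
from h import *
g=grab_frame("wrist");f=g["frame"]
cv2.imwrite("pics/w8.png",f[:,:,::-1])
t=grab_frame("top")["frame"][140:250,100:440,::-1];cv2.imwrite("pics/t8.png",cv2.resize(t,None,fx=2.353,fy=2.353,interpolation=cv2.INTER_CUBIC))
plan(538,-198,160,73.25)
E
```

```text
time_s: 19.52
ee_pos: [543.6, -138.0, 158.7]
ee_rot: [180.0, -0.0, 73.4]
force: [0.8, -0.5, 0.1]
gripper_width: 60.3
time_s: 19.9
ee_pos: [536.7, -197.5, 158.3]
ee_rot: [-180.0, -0.0, 73.3]
force: [-0.3, 0.8, -0.0]
gripper_width: 60.5
t 20.0 pos [ 537.  -196.5  158.3] rot [-1.7999e+02 -3.0000e-02  7.3360e+01] w 60.2 F [ 0.1  0.4 -0.2]
tool shift [-1.2  1.4 -1.7] rows>= 0.04
turn (tool rotvec) [-0.01 -0.03  0.11]
```

View pics/w8.png

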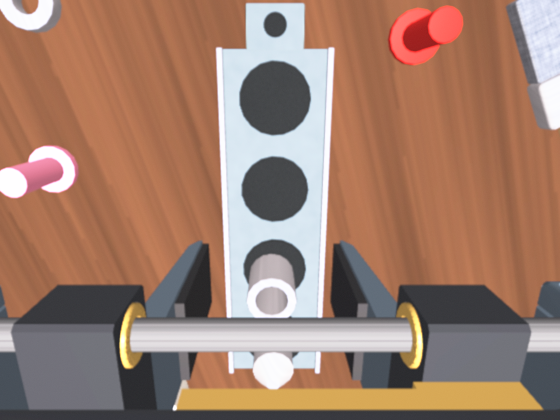

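View pics/t8.png

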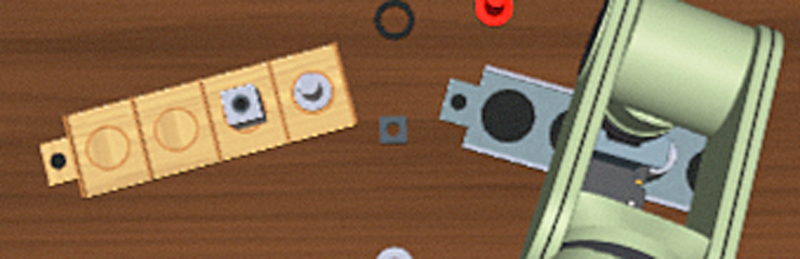

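The pin and block stand in their bays; the sleeve's top ring in the wrist view is at about (271,298).

Run:
```python
from h import *
g=grab_frame("wrist")
print(cast(g,[(271.3,298)],64),cast(g,[(275,98),(275,188)],14))
t=grab_frame("top");P=lambda x,y:(100+x/2.353,140+y/2.353)
print(cast(t,[P(240.5,104)],60),cast(t,[P(313,91)],18))
plan(519.5,-264.3,110,73.25)
```

```text
[[ 518.1298388  -262.31083342]] [[ 564.38990642 -118.11888919]
 [ 543.40934238 -188.99306748]]
[[572.60692449 155.45727035]] [[591.40728024  84.63906315]]
t 20.1 pos [ 537.1 -196.3  158.3] rot [-1.800e+02 -2.000e-02  7.338e+01] w 60.2 F [-0.1  0.7  0.1]
tool shift [-70.2   2.6  48.3] rows>= 1.36
turn (tool rotvec) [-0.   -0.02  0.13]
```

```bash
python3 -m creep '[[0.34,-35,1.5,15,0,0,0],[0.34,-34.6,1.5,35,0,0,0],[0.34,0,0,0,0,0,0],[0.34,0,0,0,0,0,0]]'
python3 -c "
from h import *
plan(518.7,-263.5,22,73.25)"
```

```text
time_s: 20.6
ee_pos: [520.4, -264.4, 108.8]
ee_rot: [180.0, -0.0, 73.3]
force: [0.8, 0.1, -0.1]
gripper_width: 60.0
t 20.6 pos [ 520.4 -264.4  108.8] rot [ 1.7996e+02 -3.0000e-02  7.3280e+01] w 60.0 F [ 0.8  0.1 -0.1]
tool shift [ 0.3 -1.9 86.8] rows>= 1.39
turn (tool rotvec) [ 0.04 -0.03  0.03]
```

```bash
python3 -m creep '[[0.34,0.3,-1.5,29,0,0,0],[0.34,0,0,29,0,0,0],[0.34,0,0,28,0,0,0],[0.34,0,0,0,0,0,0],[0.5,0,0,0,0,0,0]]'
python3 -m creep '[[0.55,0,0,0,0,0,0],[0.6,0,0,0,0,0,0],[0.8,0,0,0,0,0,0],[1,0,0,0,0,0,0]]' 30
python3 -c "
from h import *
plan(518.7,-263.5,22,73.25)"
```

```text
time_s: 21.22
ee_pos: [519.7, -264.4, 23.9]
ee_rot: [179.8, 0.0, 73.3]
force: [-0.4, 0.2, 0.7]
gripper_width: 52.8
time_s: 21.72
ee_pos: [518.1, -264.3, 23.6]
ee_rot: [180.0, -0.0, 73.2]
force: [-2.4, 1.9, 5.9]
gripper_width: 39.0
t 21.73 pos [ 518.1 -264.3   23.6] rot [ 1.800e+02 -2.000e-02  7.321e+01] w 39.0 F [-2.4  1.9  5.9]
tool shift [1.  0.3 1.6] rows>= 0.03
turn (tool rotvec) [ 0.   -0.02 -0.04]
```

```bash
python3 -m creep '[[1,0,0,-10,0,0,0],[1,0,0,-35,0,0,0],[1,0,0,-45,0,0,0],[1,0,0,0,0,0,-10.4],[1,0,0,0,0,0,-10.4]]'
python3 -m creep '[[1,0,0,0,0,0,-10.4],[1,0,0,0,0,0,0]]'
python3 -c "
from h import *
plan(554.5,230.8,116,104.4)"
```

```text
time_s: 22.35
ee_pos: [518.7, -264.9, 113.5]
ee_rot: [179.9, 0.1, 94.4]
force: [1.0, 0.7, -3.4]
gripper_width: 39.0
time_s: 22.6
ee_pos: [518.4, -264.7, 112.5]
ee_rot: [180.0, 0.0, 104.3]
force: [-0.2, -0.9, -2.5]
gripper_width: 39.0
t 22.6 pos [ 518.4 -264.7  112.5] rot [1.7997e+02 2.0000e-02 1.0429e+02] w 39.0 F [-0.2 -0.9 -2.5]
tool shift [471.2 157.3  -3.5] rows>= 7.95
turn (tool rotvec) [ 0.03  0.02 -0.11]
```

```bash
python3 -m creep '[[1,52,17,-1,0,0,0],[1,52,17,-1,0,0,0],[1,52,18,-1,0,0,0],[1,52,17,0,0,0,0],[1,52,18,0,0,0,0]]'
python3 -m creep '[[1,53,17,0,0,0,0],[1,53,18,0,0,0,0],[1,52,17,0,0,0,0],[1,53,18,0,0,0,0],[1,0,0,0,0,0,0]]'
python3 -m creep '[[1,0,0,25,0,0,0],[1,0,0,35,0,0,0],[1,0,0,10,0,0,0],[1,0,0,0,0,0,0]]'
python3 -c "
from h import *
g=grab_frame('wrist');cv2.imwrite('pics/w9.png',g['frame'][:,:,::-1])
plan(554.5,230.8,19.6,104.4)"
```

```text
time_s: 23.22
ee_pos: [538.0, 10.6, 115.6]
ee_rot: [179.9, 0.0, 104.2]
force: [0.3, 0.3, -2.4]
gripper_width: 39.0
time_s: 23.85
ee_pos: [553.4, 234.6, 115.3]
ee_rot: [179.9, -0.1, 104.5]
force: [-0.4, -0.5, -3.3]
gripper_width: 39.0
time_s: 24.35
ee_pos: [553.1, 230.1, 45.1]
ee_rot: [-180.0, 0.0, 104.3]
force: [-0.8, -0.4, -2.5]
gripper_width: 38.8
t 24.4 pos [553.8 230.5  46.1] rot [ 1.7992e+02 -1.0000e-02  1.0434e+02] w 38.9 F [-0.1 -0.1 -2.5]
tool shift [ 0.1  0.7 26.5] rows>= 0.42
turn (tool rotvec) [ 0.08 -0.01 -0.06]
```

View pics/w9.png

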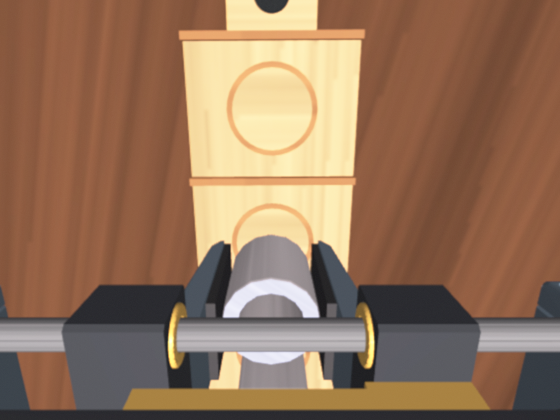

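```bash
python3 -c "
from h import *
g=grab_frame('wrist');print(cast(g,[(272,108)],10),cast(g,[(271,181)],15))"
python3 -m creep '[[1,0.3,0.3,14,0,0,0],[1,0,0,9,0,0,0],[1,0,0,2.5,0,0,0],[1,0,0,0,0,0,0],[1,0,0,0,0,0,0]]'
python3 -m creep '[[1,0,0,0.6,0,0,0],[1,0,0,0,0,0,0]]'
python3 -m creep '[[1,0,0,0.5,0,0,0],[1,0,0,0,0,0,0]]'
```

```text
[[535.60925131 306.55194429]] [[544.56362117 269.2708174 ]]
time_s: 25.08
ee_pos: [553.4, 231.1, 19.7]
ee_rot: [180.0, -0.0, 104.4]
force: [-0.1, -1.0, -2.2]
gripper_width: 38.9
time_s: 25.32
ee_pos: [553.5, 231.1, 19.6]
ee_rot: [180.0, -0.0, 104.4]
force: [-0.8, -0.5, 1.6]
gripper_width: 39.1
time_s: 25.58
ee_pos: [553.5, 231.2, 19.6]
ee_rot: [180.0, -0.0, 104.4]
force: [-1.8, 0.1, 6.3]
gripper_width: 38.6
```

```bash
python3 -m creep '[[0.55,0,0,0,0,0,0],[0.5,0,0,0,0,0,0],[0.4,0,0,0,0,0,0],[0.34,0,0,0,0,0,0],[0.34,0,0,-10,0,0,0]]'
python3 -m creep '[[0.34,0,0,-40,0,0,0],[0.34,0,0,-50,0,0,0],[0.34,0,0,-40,0,0,0],[0.34,0,0,0,0,0,10.4],[0.34,0,0,0,0,0,10.4]]'
python3 -m creep '[[0.34,0,0,0,0,0,10.4],[0.34,0,0,0,0,0,0]]'
python3 -c "
from h import *
plan(517,-270,160,73.25)"
```

```text
time_s: 26.2
ee_pos: [552.7, 230.8, 28.2]
ee_rot: [-179.9, 0.0, 104.4]
force: [0.5, 0.1, 0.0]
gripper_width: 60.3
time_s: 26.82
ee_pos: [553.6, 231.2, 160.3]
ee_rot: [179.9, -0.1, 83.3]
force: [-0.4, -0.4, -0.4]
gripper_width: 60.2
time_s: 27.08
ee_pos: [553.3, 231.0, 159.3]
ee_rot: [180.0, -0.0, 73.3]
force: [-0.1, 0.9, 0.3]
gripper_width: 60.4
t 27.07 pos [553.3 231.  159.3] rot [ 1.7996e+02 -3.0000e-02  7.3340e+01] w 60.4 F [-0.1  0.9  0.3]
tool shift [-490.4  108.8   -0.9] rows>= 8.04
turn (tool rotvec) [ 0.04 -0.03  0.09]
```

```bash
python3 -m creep '[[0.34,-54,12,0,0,0,0],[0.34,-54,12,0,0,0,0],[0.34,-54,12,0,0,0,0],[0.34,-55,12,0,0,0,0],[0.34,-55,12,0,0,0,0]]'
python3 -m creep '[[0.34,-55,12,0,0,0,0],[0.34,-55,12,0,0,0,0],[0.34,-54,12,0,0,0,0],[0.34,-54,12,0,0,0,0],[0.34,0,0,0,0,0,0]]'
python3 -m creep '[[0.34,0,0,0,0,0,0]]'
python3 - <<'E'
from h import *
g=grab_frame("wrist");f=g["frame"]
cv2.imwrite("pics/w10.png",f[:,:,::-1])
plan(499,-335.3,160,73.25)
E
```

```text
time_s: 27.7
ee_pos: [532.0, -48.4, 159.2]
ee_rot: [179.9, -0.0, 73.4]
force: [-0.0, -0.5, -0.0]
gripper_width: 60.4
time_s: 28.32
ee_pos: [514.8, -272.8, 158.8]
ee_rot: [179.9, 0.1, 73.1]
force: [0.5, 0.9, -0.3]
gripper_width: 60.4
time_s: 28.45
ee_pos: [515.0, -268.9, 158.6]
ee_rot: [-180.0, -0.0, 73.3]
force: [0.7, 0.2, 0.4]
gripper_width: 60.1
t 28.5 pos [ 515.2 -268.3  158.7] rot [-1.7998e+02 -4.0000e-02  7.3330e+01] w 60.2 F [ 0.7 -0.   0.3]
tool shift [-68.8   3.7  -1.3] rows>= 1.1
turn (tool rotvec) [-0.02 -0.04  0.08]
```

View pics/w10.png

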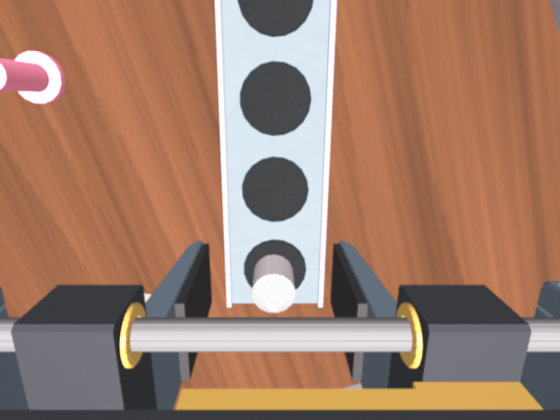

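Run:
```python
from h import *
g=grab_frame("wrist")
print(cast(g,[(273.5,291)],54),cast(g,[(275,98),(275,189)],14))
plan(498,-334.5,110,73.25)
```

```text
[[ 498.07233587 -334.20989132]] [[ 542.55424691 -189.98355895]
 [ 521.2526777  -261.77007982]]
t 28.55 pos [ 515.3 -268.   158.7] rot [-1.7999e+02 -3.0000e-02  7.3350e+01] w 60.4 F [-0.7  0.1 -0.3]
tool shift [-68.6   2.5  48.7] rows>= 1.35
turn (tool rotvec) [-0.01 -0.03  0.1 ]
```

```bash
python3 -m creep '[[0.34,-34,1,15,0,0,0],[0.34,-35,1,35,0,0,0],[0.34,0,0,0,0,0,0],[0.34,0,0,0,0,0,0]]'
python3 -c "
from h import *
plan(498.3,-334.9,20,73.25)"
```

```text
time_s: 29.05
ee_pos: [497.9, -334.7, 109.2]
ee_rot: [180.0, -0.0, 73.3]
force: [0.4, 0.5, -0.2]
gripper_width: 60.2
t 29.05 pos [ 497.9 -334.7  109.2] rot [ 1.7997e+02 -3.0000e-02  7.3300e+01] w 60.2 F [ 0.4  0.5 -0.2]
tool shift [-0.1  0.3 89.2] rows>= 1.43
turn (tool rotvec) [ 0.03 -0.03  0.05]
```

```bash
python3 -m creep '[[0.34,0,0,30,0,0,0],[0.34,0,0,30,0,0,0],[0.34,0,0,29,0,0,0],[0.34,0,0,0,0,0,0],[0.5,0,0,0,0,0,0]]'
python3 -m creep '[[0.55,0,0,0,0,0,0],[0.6,0,0,0,0,0,0],[0.8,0,0,0,0,0,0],[1,0,0,0,0,0,0]]' 40
python3 -c "
from h import *
plan(498.3,-334.9,20,73.25)"
```

```text
time_s: 29.68
ee_pos: [498.7, -335.9, 21.5]
ee_rot: [179.8, 0.0, 73.3]
force: [-0.0, -0.7, 0.1]
gripper_width: 53.0
time_s: 30.18
ee_pos: [497.0, -335.9, 20.6]
ee_rot: [180.0, 0.0, 73.2]
force: [-2.3, 1.0, 6.4]
gripper_width: 35.1
t 30.18 pos [ 497.  -335.9   20.6] rot [180.     0.    73.22] w 35.1 F [-2.3  1.   6.4]
tool shift [1.4 0.9 0.6] rows>= 0.03
turn (tool rotvec) [ 0.    0.   -0.03]
```

```bash
python3 -m creep '[[1,0,0,-10,0,0,0],[1,0,0,-35,0,0,0],[1,0,0,-45,0,0,0],[1,0,0,0,0,0,-10.4],[1,0,0,0,0,0,-10.4]]'
python3 -m creep '[[1,0,0,0,0,0,-10.4],[1,0,0,0,0,0,0]]'
python3 -c "
from h import *
plan(535.2,303.8,116,104.4)"
```

```text
time_s: 30.8
ee_pos: [497.1, -335.9, 110.1]
ee_rot: [180.0, 0.0, 94.4]
force: [0.3, -0.3, -4.5]
gripper_width: 35.0
time_s: 31.05
ee_pos: [496.9, -335.7, 109.2]
ee_rot: [-180.0, -0.1, 104.3]
force: [-0.1, -0.8, -4.5]
gripper_width: 34.8
t 31.05 pos [ 496.9 -335.7  109.2] rot [-1.7997e+02 -5.0000e-02  1.0429e+02] w 34.8 F [-0.1 -0.8 -4.5]
tool shift [610.3 194.9  -6.3] rows>= 10.25
turn (tool rotvec) [-0.03 -0.05 -0.11]
```

```bash
python3 -m creep '[[1,51,16,-2,0,0,0],[1,51,16,-2,0,0,0],[1,51,16,-2,0,0,0],[1,51,16,0,0,0,0],[1,51,16,0,0,0,0]]'
python3 -m creep '[[1,51,16,0,0,0,0],[1,51,16,0,0,0,0],[1,51,16,0,0,0,0],[1,51,16,0,0,0,0],[1,51,16,0,0,0,0]]'
python3 -m creep '[[1,50,17,0,0,0,0],[1,50,18,0,0,0,0],[1,0,0,0,0,0,0],[1,0,0,25,0,0,0],[1,0,0,35,0,0,0]]'
python3 -m creep '[[1,0,0,10,0,0,0],[1,0,0,0,0,0,0],[1,0,0,0,0,0,0]]'
python3 -c "
from h import *
g=grab_frame('wrist');cv2.imwrite('pics/w11.png',g['frame'][:,:,::-1])
plan(535.2,303.8,16.6,104.4)"
```

```text
time_s: 31.68
ee_pos: [511.1, -67.3, 115.7]
ee_rot: [180.0, -0.0, 104.2]
force: [0.1, 0.1, -4.3]
gripper_width: 34.9
time_s: 32.3
ee_pos: [525.1, 199.6, 115.7]
ee_rot: [180.0, 0.0, 104.2]
force: [1.7, 0.2, -4.3]
gripper_width: 34.9
time_s: 32.92
ee_pos: [534.8, 303.1, 55.8]
ee_rot: [179.9, -0.0, 104.3]
force: [0.3, 0.1, -4.4]
gripper_width: 35.0
time_s: 33.3
ee_pos: [535.3, 303.7, 47.1]
ee_rot: [179.8, -0.0, 104.4]
force: [0.0, -0.7, -4.5]
gripper_width: 34.8
t 33.35 pos [535.2 303.8  47.2] rot [ 1.7983e+02 -4.0000e-02  1.0438e+02] w 34.6 F [-0.6 -0.  -3.5]
tool shift [ 0.  -0.1 30.6] rows>= 0.49
turn (tool rotvec) [ 0.17 -0.04 -0.02]
```

View pics/w11.png

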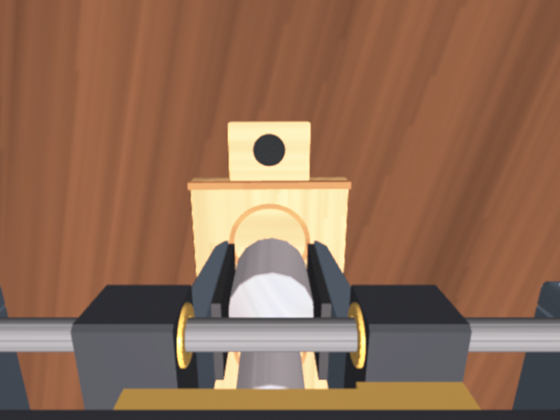

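```bash
python3 -m creep '[[1,0,-0.7,15,0,0,0],[1,0,0,11,0,0,0],[1,0,0,3,0,0,0],[1,0,0,0,0,0,0],[1,0,0,0,0,0,0]]'
python3 -m creep '[[1,0,0,0.7,0,0,0],[1,0,0,0,0,0,0]]'
python3 -m creep '[[1,0,0,0.5,0,0,0],[1,0,0,0,0,0,0]]'
```

```text
time_s: 33.98
ee_pos: [532.9, 303.0, 16.6]
ee_rot: [-179.9, 0.0, 104.4]
force: [-2.4, -1.9, -0.2]
gripper_width: 34.8
time_s: 34.22
ee_pos: [532.9, 303.0, 16.6]
ee_rot: [-179.9, 0.0, 104.4]
force: [-3.8, -2.8, 5.4]
gripper_width: 35.2
time_s: 34.48
ee_pos: [532.9, 303.0, 16.6]
ee_rot: [-179.9, 0.0, 104.4]
force: [-5.1, -2.7, 8.4]
gripper_width: 34.5
```

```bash
python3 -m creep '[[1,0.5,1.3,-3,0,0,0],[1,0,0,0,0,0,0],[1,0,0,0,0,0,0]]'
python3 -m creep '[[1,0,0,1,0,0,0],[1,0,0,0,0,0,0]]'
```

```text
time_s: 34.85
ee_pos: [534.8, 304.2, 18.0]
ee_rot: [180.0, -0.0, 104.4]
force: [1.0, -0.2, -4.7]
gripper_width: 35.2
time_s: 35.1
ee_pos: [534.5, 304.0, 17.1]
ee_rot: [-180.0, 0.0, 104.4]
force: [-0.5, -0.2, -4.7]
gripper_width: 35.1
```

```bash
python3 -m creep '[[1,0,0,0.6,0,0,0],[1,0,0,0,0,0,0]]'
python3 -m creep '[[0.58,0,0,0,0,0,0],[0.5,0,0,0,0,0,0],[0.4,0,0,0,0,0,0],[0.34,0,0,0,0,0,0],[0.34,0,0,-10,0,0,0]]'
python3 -m creep '[[0.34,0,0,-40,0,0,0],[0.34,0,0,-50,0,0,0],[0.34,-40,0,-30,0,0,0],[0.34,-60,0,0,0,0,0],[0.34,-60,0,0,0,0,0]]'
python3 -m creep '[[0.34,-60,0,0,0,0,0],[0.34,-60,0,0,0,0,0],[0.34,-60,0,0,0,0,0],[0.34,-40,0,0,0,0,0],[0.34,0,0,0,0,0,0]]'
python3 - <<'E'
from h import *
g=grab_frame("wrist");cv2.imwrite("pics/w12.png",g["frame"][:,:,::-1])
t=grab_frame("top")["frame"][140:250,100:440,::-1];cv2.imwrite("pics/t12.png",cv2.resize(t,None,fx=2.353,fy=2.353,interpolation=cv2.INTER_CUBIC))
t=grab_frame("side")["frame"][120:325,170:410,::-1];cv2.imwrite("pics/s12.png",cv2.resize(t,None,fx=2.8,fy=2.8,interpolation=cv2.INTER_CUBIC))
E
```

```text
time_s: 35.35
ee_pos: [534.6, 304.1, 16.8]
ee_rot: [-180.0, -0.0, 104.4]
force: [-0.6, -0.1, -4.7]
gripper_width: 34.8
time_s: 35.98
ee_pos: [534.1, 303.8, 26.6]
ee_rot: [-179.9, 0.0, 104.4]
force: [-0.2, -0.9, 0.4]
gripper_width: 60.1
time_s: 36.6
ee_pos: [575.1, 148.0, 148.4]
ee_rot: [179.8, 0.0, 104.5]
force: [0.9, -0.2, 0.3]
gripper_width: 60.3
time_s: 37.22
ee_pos: [629.8, -66.8, 147.4]
ee_rot: [179.9, 0.0, 104.2]
force: [-0.3, -0.2, 0.3]
gripper_width: 60.1
```

View pics/w12.png

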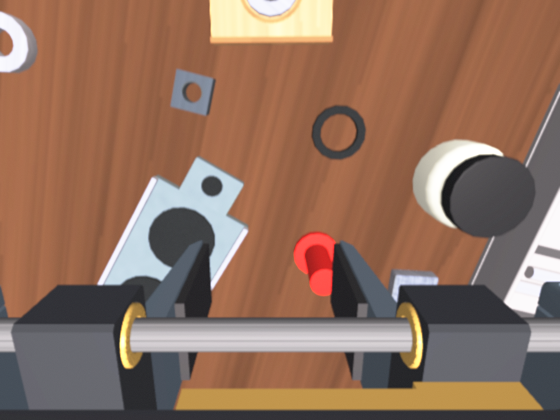

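View pics/t12.png

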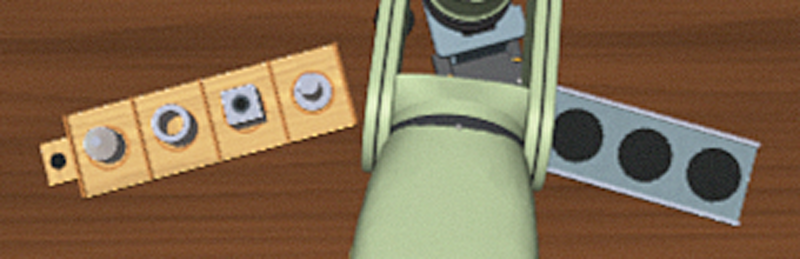

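View pics/s12.png

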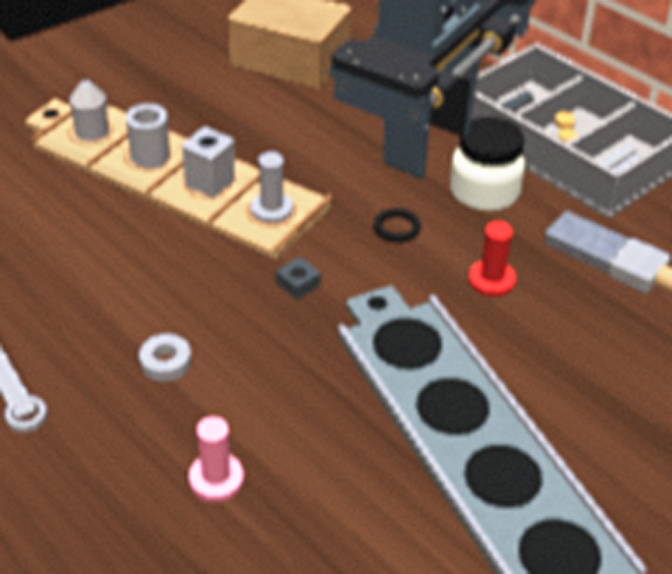

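Run:
```python
from h import *
t=grab_frame("top");P=lambda x,y:(100+x/2.353,140+y/2.353)
for n,p,z in (("poppet",(103,142),48),("sleeve",(173.5,123.5),60),("block",(240.5,104),60),("pin",(312.5,91.5),18)):
    print(n,cast(t,[P(*p)],z))
s=state();print(s["force"],s["time_s"])
from workcell import job_done
print(job_done())
```

```text
poppet [[536.39965983 299.05602471]]
sleeve [[553.29517074 224.00427684]]
block [[572.60692449 155.45727035]]
pin [[590.87882615  85.1705074 ]]
[-0.38139229  1.05874561  0.59080572] 37.425
the job is handed in; nothing more can be done
None
```

Run:
```python
import cv2
f=cv2.imread("pics/t12.png")[80:210,30:370];cv2.imwrite("pics/t12z.png",cv2.resize(f,None,fx=2.3,fy=2.3))
```

```text
(no output)
```

View pics/t12z.png

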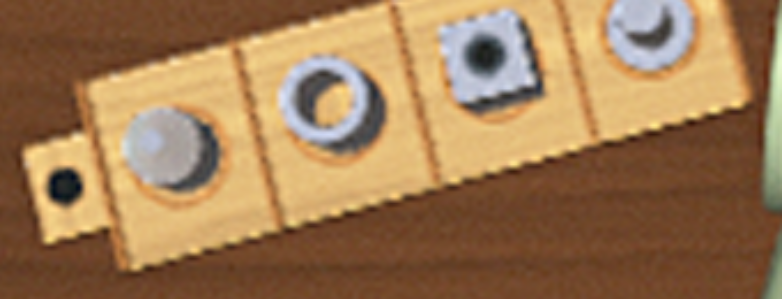

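All four parts now stand in the wooden rack in the reverse order. From the assembly rack's tab outward they are poppet, sleeve, block and pin; the wash order from its tab was pin, block, sleeve and poppet. I handed the job in at 37.4 s, with the gripper clear of everything.

**Upright and order:** the last top and side pictures show all four upright, each in its own bay. The four wash pads are empty and the pink and red pins are untouched.

**Centring:** the checks disagree by a few millimetres.
- **Arm position:** the arm's readings at release put every part within about 1–2 mm of the middle of its place.
- **Top camera, pin and block:** hand-read points put them 1–2 mm off their rings.
- **Top camera, sleeve and poppet:** the first rough readings put the sleeve about 6 mm and the poppet about 4 mm off, away from the tab. I re-read the same saved picture after handing in, which gave about 3 mm for each.
- **Wrist camera:** it read 1–3 mm nearer the tab than the top camera, so I aimed between the two.

**Mended:** the poppet first touched down about 2 mm to one side, so I lifted it, shifted it and set it down again. The final touch-down did not show in the force reading, so it may have dropped a few tenths of a millimetre when released.

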